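# Close the contact-tip tin and lift off its outer lid

### The arm

A 6-joint arm with a two-finger parallel gripper is mounted at the origin on the work surface. World frame = base frame: x ahead of the robot, y to its left, z up, the work surface at z = 0. Lengths are in m, angles in degrees, forces in N, time in s.
With the tool pointing down it reaches from about 0.25 to 0.725 m from the base axis. Payload 9.7 kg.
Tool frame: the origin (TCP) lies midway between the tips of the shut fingers; the grasp point (between the pads) lies bot.grasp_offset behind it (bot.grasp_offset is the distance from the TCP to the grasp point, in m); x points along the fingers, y is the direction in which the jaws open and shut, and the axes are right-handed (so a half turn about x gives the same grasp; the last joint's range is limited). The gripper opens to 85 mm and grips with 20 to 120 N. Pads are 22 mm wide; open, the fingers measure 114 mm over their backs; the gripper's body (76 mm by 85 mm) begins 54 mm behind the grasp point. The pads swing forward as they close: fully open they stand 13 mm farther back than shut.
Start: joints at [76.834, 4.979, 10.078, 95.1, 0, 90], TCP at [0.125, 0.536, 0.231] pointing down, gripper open.
Joint ranges: [-179.16, 179.16], [-48.56, 103.87], [-65.8, 70.77], [-126.05, 130.52], [-82.76, 87.17], [-180, 180]. Speed limits (degrees/s): [127.2, 127.2, 147.25, 180, 180, 180].

### API

Orientations are given as [roll, pitch, yaw] about the fixed x, y, z axes, in that order (R = Rz(yaw) Ry(pitch) Rx(roll)).
In Python, from workcell import status, camera, bot gives the robot as it stands.
- The arm moves only by the shell command python3 -m jog 'ROWS' [OPENING] [FORCE]. ROWS is text: rows parted by semicolons, each of 4 numbers parted by spaces: the shift along the tool's x, y, z in mm, then the turn about the tool's x in degrees. A call has exactly 8 rows; each row is the pose to reach, as a shift and turn from the pose commanded when the call began, along the tool's axes at that moment; what a row does not reach only later rows make up. A row lasts 1/8 s, in which the tool goes at most 62.5 mm and 10.7 degrees, less where a joint would pass 70% of its speed; a pose out of reach is approached as far as the arm can. A call with a gripper value outside its range is refused whole. OPENING is the opening, from 0 (shut) to 1 (fully open), set as the call begins (- or left out, the last holds). The fingers move at their own pace and stop on an object; FORCE is the grip in N (left out, the last holds). Time passes only in rows, so rows that repeat a pose let the fingers close, or fill a call up. It gives the time, the measured TCP pose, the force and the opening at its end, in the units of the state.
- status.get_obs(): the state, without advancing time (a new reading comes with each control period).
- camera(name): name is "scene" or "top" or "wrist"; returns a dict with "color" (420x560x3 uint8, red, green, blue), "vfov" (degrees; the focal length in pixels is half the picture's height over the tangent of half this angle, whatever the lens; pixels are square), "cx", "cy" (the principal point, pixels), "D" ([k1, k2, p1, p2, k3] as OpenCV has them; the pictures are not rectified), "rvec" (rotation vector, rad) and "tvec" (3), from world to camera coordinates, as OpenCV has them. Camera axes: x right, y down, z forward; pixel columns grow to the right and rows downward; lengths in m; the calibration is good to about 2 mm. A picture is of the moment at which its call begins. There is no depth.
- bot.job_done(): hands the job in, once; it reports no verdict.
The state is a dict: "time": time; "q": joint angles; "qd": joint speeds; "joint_efforts": joint torques, N m; "ee_pos": TCP position; "tcp_rot": TCP orientation; "wrist_force": force on the tool from outside, world axes, zero at the start; "torque": the same for the moment, N m; "opening": finger opening in m.
Only numpy, scipy, OpenCV 4.12 (cv2) and the standard library are available. Lean on these libraries where they do the work, as an engineer would, in place of code of your own. Each camera call takes 0.05 s, during which the arm holds its last target. There are 200 camera calls.

### The job

Pull the sprung stop bar out of the way of the open tin until it reaches its stop, then pick up the nested pair of lids by the inner lid's knob and lower the pair onto the tin, without dropping it, so that the inner lid is fully seated in the mouth. Let go of the knob, take the outer lid by its collar and lift it off alone, leaving the inner lid seated and undisturbed. Finish still holding the outer lid in the gripper, level and well clear above the inner lid's knob; leave the stop bar out and the other things on the table alone.

Things in the scene. Friction and masses are not known exactly. Their poses are not given: they have to be found in the camera images.
- tin_mouth (a point): Centre of the open mouth (level rim plane) of a round aluminium tin, 100 mm outside, 92 mm inside diameter, rim 60 mm above the table, fixed on a dark steel base plate (-60 to +140 mm along x, 110 mm wide, bolted down) that also carries the stop bar. This point's +x axis is the horizontal direction in which the bar is pulled out, away from the tin; z is up.
- stop_post (a point): On the axis of the stop bar's upright steel post, its handle, 94 mm above the table: 18 mm diameter, 72 to 110 mm above the table. +x axis: pull direction. 105 mm from the tin's axis at joint 0. Bar under it: 18 mm wide, top 72 mm above the table, between guide cheeks 35 mm wide overall, up to 70 mm high, 80 to 125 mm from the tin's axis.
- stop_bar (a joint): Travel of the stop bar in m: 0 fully in (tip over the tin, 25 mm from its axis, 2 mm above the rim, blocking the lids); 0.045 at its outer stop (tip 70 mm from the axis, clear of the lids). Starts at 0 to 0.010. A spring draws it in (1.6 to 3.4 N) but a 5 N friction catch keeps it wherever it is left; pulling takes about 7 to 9 N.
- inner_knob (a point): On the axis of the inner lid's round steel knob (24 mm diameter), half-way up the part clear above the outer lid's collar: 12 mm below the knob's top, 22 mm above the collar's top, 66 mm above the lid's underside. With the inner lid seated in the tin it is 54 mm above the rim plane. z is the lid's axis.
- outer_collar (a point): Centre, on the axis, of the outer lid's round collar: 56 mm outside, 46 mm inside diameter, 24 mm tall; this point is 12 mm below its top and 12 mm above the plate's top face. Nested, it is 34 mm below inner_knob; the knob's top stands 34 mm above the collar's top, with 11 mm clearance all round. z is the lid's axis.
- inner_lid: Loose inner lid, aluminium, 0.2 to 0.4 kg, origin at the centre of its underside. From there up: plug 86 mm diameter 0 to 12 mm, flange 106 mm diameter to 16 mm, stem 18 mm diameter to 50 mm, knob 24 mm diameter to 78 mm. Starts standing on its plug on the table, outer lid nested over it. Seated, the plug is in the tin's mouth and the flange on the rim.
- outer_lid: Loose outer lid, aluminium, 0.18 to 0.33 kg, origin on its axis at its plate's underside, which rests on the inner flange. Ring plate 118 mm diameter, 4 mm thick, open inside the collar; skirt 14 mm down from the plate's underside, 112 mm inside diameter. Lifting the inner knob lifts both lids; lifting the collar lifts the outer lid alone.
- spray_can: Bystander: upright small can, 52 mm in diameter, 120 mm tall, loose; origin at the centre of its underside.
- flange: Bystander: steel ring lying flat, 72 mm outside, 40 mm inside diameter, 22 mm tall, loose; origin at the centre of its underside.
- tube_offcut: Bystander: offcut of dark square tube lying along its x axis, 120 x 30 x 30 mm, loose; origin at the centre of its underside.
Mind the look-alikes: they are no part of the job. Leave any black or purple look-alike of the outer_lid alone.

How it is judged:
By the outcome, as a careful person would: the job done as asked, in the order asked, and still so for the second after the job is handed in, while the arm keeps its last pose, push and grip.
It also fails if it takes over 72 s, if anything falls off the work surface, if the arm or the gripper's body presses on something with over 40 N, if the wrist force passes 120 N, or if a joint passes its speed limit or range.

## Working session

There is one attempt and no reset: what is moved stays moved. The work goes in short steps, Python scripts to look and compute and a shell command to move; the robot and the scene stay as the last step left them, time stands still between calls to the robot, and variables do not carry over. Pictures are saved under pics/ and viewed, about 8 in all and at most 12, crops included, and the job is handed in when it is done.

```bash
mkdir -p pics; ls; python3 - <<'E'
from workcell import status,camera,bot
import cv2,numpy as np
print(status.get_obs(),bot.grasp_offset)
for n in ["top","scene"]:
    c=camera(n); cv2.imwrite(f"pics/{n}0.png",c["color"][:,:,::-1]); print({k:v for k,v in c.items() if k!="color"})
E
```

```text
pics
{'time': 0.0, 'q': array([ 7.68331654e+01,  5.01123699e+00,  1.00348814e+01,  9.50982579e+01,
       -8.67899414e-04,  9.00019231e+01]), 'qd': array([-0.0470498 ,  0.02781478, -0.08740299,  0.04507   , -0.12851009,
       -0.02344368]), 'joint_efforts': array([-8.46755847e-04, -5.20387709e+01,  4.64804792e+01,  1.61671301e-02,
       -4.85246710e-05, -7.29650282e-06]), 'ee_pos': array([0.1252378 , 0.53532882, 0.23058557]), 'tcp_rot': array([ -89.33164629,   89.92538147, -102.50040343]), 'wrist_force': array([-0.82042339, -0.04579906, -0.03295785]), 'torque': array([-0.04246044,  0.01035638,  0.00604603]), 'opening': 0.08553323365351866} 0.0187
{'vfov': 50.58117021772746, 'cx': 275.205324454215, 'cy': 202.97406412007064, 'D': array([0.04709523, 0.        , 0.        , 0.        , 0.        ]), 'rvec': array([ 2.09388885, -2.14051474,  0.19113862]), 'tvec': array([0.01386993, 0.50806184, 1.05042938])}
{'vfov': 44.52509816741918, 'cx': 277.91140815315595, 'cy': 201.7547273051093, 'D': array([0.04422194, 0.        , 0.        , 0.        , 0.        ]), 'rvec': array([ 1.41106547,  1.8881529 , -1.02304612]), 'tvec': array([ 0.142079  , -0.16727877,  1.92914222])}
```

View pics/top0.png

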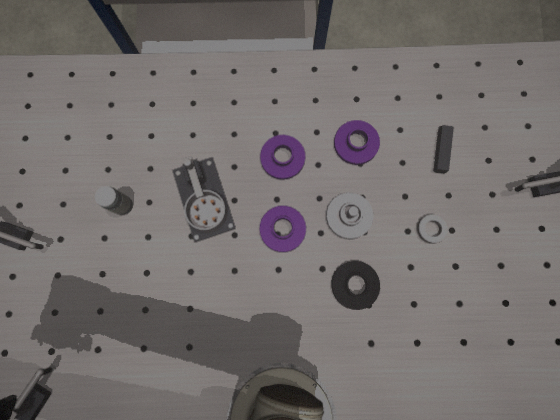

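View pics/scene0.png

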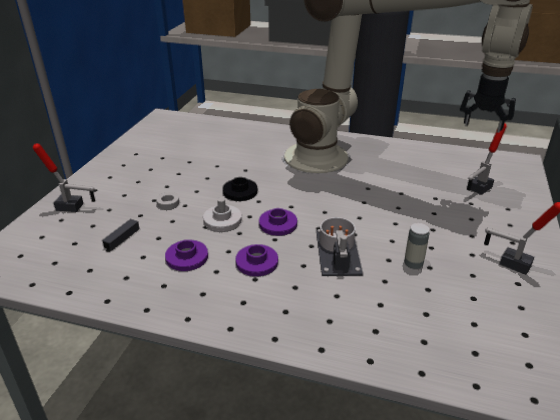

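Top view: the tin with its bar and post is at about (206,210), with the post near (193,165). The aluminium nested pair with a steel knob is at (350,215). The purple rings at (283,157), (357,142) and (283,229) and the black one at (356,285) are look-alikes with no knob inside, so the pair is the aluminium one. I'll enlarge both to confirm.

```bash
cat > h.py <<'E'
import numpy as np,cv2
from workcell import status,camera,bot
def K(c):
    h,w=c["color"].shape[:2]; f=h/2/np.tan(np.radians(c["vfov"])/2)
    return np.array([[f,0,c["cx"]],[0,f,c["cy"]],[0,0,1.]])
def plane(c,uv,z):
    uv=np.array(uv,float).reshape(-1,1,2); n=cv2.undistortPoints(uv,K(c),c["D"]).reshape(-1,2)
    R=cv2.Rodrigues(c["rvec"])[0]; o=-R.T@c["tvec"]; d=np.c_[n,np.ones(len(n))]@R
    return o+d*((z-o[2])/d[:,2])[:,None]
def proj(c,P):
    return cv2.projectPoints(np.array(P,float).reshape(-1,1,3),c["rvec"],c["tvec"],K(c),c["D"])[0].reshape(-1,2)
def save(c,name,box=None,s=1):
    im=c["color"][:,:,::-1]
    if box: x0,y0,x1,y1=box; im=im[y0:y1,x0:x1]
    cv2.imwrite("pics/"+name,cv2.resize(im,None,fx=s,fy=s,interpolation=cv2.INTER_CUBIC))
E
python3 - <<'E'
from h import *
c=camera("top"); im=c["color"][:,:,::-1]
a=cv2.resize(im[150:250,160:250],None,fx=5,fy=5,interpolation=2); b=cv2.resize(im[180:250,315:385],None,fx=5,fy=5,interpolation=2)
b=cv2.copyMakeBorder(b,0,150,0,0,cv2.BORDER_CONSTANT)
cv2.imwrite("pics/crop.png",np.hstack([a,b]))
print(plane(c,[(206,210)],.06),plane(c,[(193,165)],.11),plane(c,[(350,213)],.05))
E
```

```text
[[0.49247809 0.17180122 0.06      ]] [[0.59258183 0.19514606 0.11      ]] [[ 0.47869016 -0.18001468  0.05      ]]
```

View pics/crop.png

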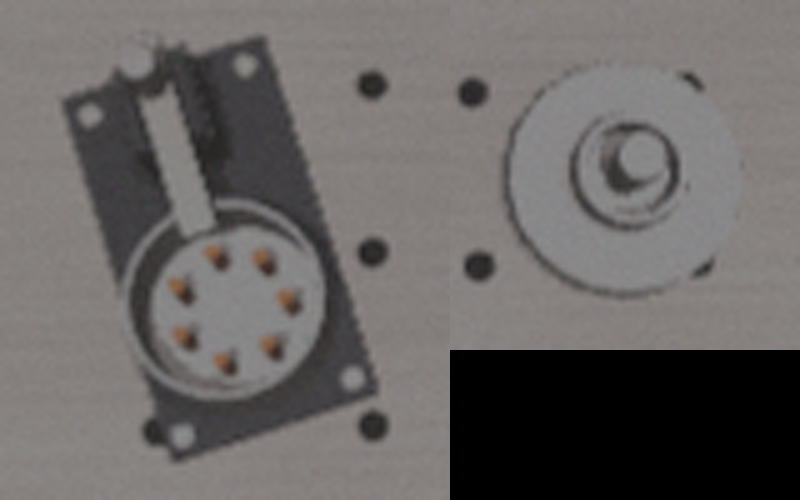

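The crop confirms both: an aluminium pair with a knob inside the collar, and a tin with its bar and post. Next I'll work out positions and the shift needed.

```bash
cat >> h.py <<'E'
from scipy.spatial.transform import Rotation as Ro
def go(xyz,ydir=None,o=None):
    "shift in tool axes (mm) to TCP xyz; turn (deg) about tool x that brings tool y along +-ydir"
    o=o or status.get_obs(); R=Ro.from_euler("xyz",o["tcp_rot"],degrees=True).as_matrix()
    s=1000*R.T@(np.array(xyz)-o["ee_pos"]); print("shift",s.round(1),end=" ")
    if ydir is not None:
        d=R.T@np.array([*ydir,0][:3]); t=np.degrees(np.arctan2(d[2],d[1])); print("turn",round((t+90)%180-90,1),"q6",o["q"][5].round(1),end=" ")
    print()
E
python3 - <<'E'
from h import *
c=camera("top")
t=plane(c,[(204.4,209.6)],.06)[0]; p=plane(c,[(187.6,161)],.11)[0]; l=plane(c,[(349.6,216)],.04)[0]; k=plane(c,[(352.6,211.4)],.078)[0]
print(t,p,np.hypot(*(p-t)[:2]),np.degrees(np.arctan2(*(p-t)[1::-1])),l,k)
o=status.get_obs(); print(Ro.from_euler("xyz",o["tcp_rot"],degrees=True).as_matrix().round(3))
u=(p-t)[:2]; u/=np.hypot(*u)
go([p[0],p[1],.2],u); go([p[0],p[1],.2],[-u[1],u[0]])
E
```

```text
[0.49356027 0.17571259 0.06      ] [0.60270472 0.20807647 0.11      ] 0.11384170457573473 16.516321929345402 [ 0.47285993 -0.18025088  0.04      ] [ 0.47779622 -0.18186974  0.078     ]
[[-0.     0.228  0.974]
 [-0.001  0.974 -0.228]
 [-1.    -0.001 -0.   ]]
shift [  31.  -209.9  539.5] turn 60.3 q6 90.0 
shift [  31.  -209.9  539.5] turn -29.7 q6 90.0
```

```bash
python3 -m jog '0 -20 55 6;0 -40 110 13;0 -62 165 20;0 -83 220 27;0 -104 270 34;0 -125 325 41;0 -146 375 48;0 -160 420 54' 0.8 50
python3 -m jog '0 20 40 0;0 43 80 0;0 55 103 0;0 66 118 4;0 66 118 6;0 66 118 6;0 66 118 6;0 66 118 6'
python3 - <<'E'
from h import *
o=status.get_obs();print(o["q"].round(1),o["ee_pos"]);go([.6027,.208,.2],[.959,.284])
c=camera("wrist");save(c,"w1.png");print({k:v for k,v in c.items() if k!="color"})
E
```

```text
time: 1.2
ee_pos: [0.4992, 0.2825, 0.2313]
tcp_rot: [86.3, 90.0, 18.9]
wrist_force: [0.1, 1.0, 0.2]
opening: 0.0688
time: 2.2
ee_pos: [0.604, 0.2014, 0.2316]
tcp_rot: [98.9, 90.0, 25.8]
wrist_force: [-0.0, 0.2, 0.4]
opening: 0.0681
[18.4 17.5 24.6 97.1  0.  91.5] [0.60397974 0.20138992 0.23156361]
shift [31.6  0.7 -6.7] turn 0.4 q6 91.5 
{'vfov': 71.64456380688425, 'cx': 278.1998439089963, 'cy': 211.82719672404028, 'D': array([-0.01798865,  0.        ,  0.        ,  0.        ,  0.        ]), 'rvec': array([-2.81527042, -0.41864377, -0.06294808]), 'tvec': array([-0.63694982, -0.02175312,  0.3846919 ])}
```

View pics/w1.png

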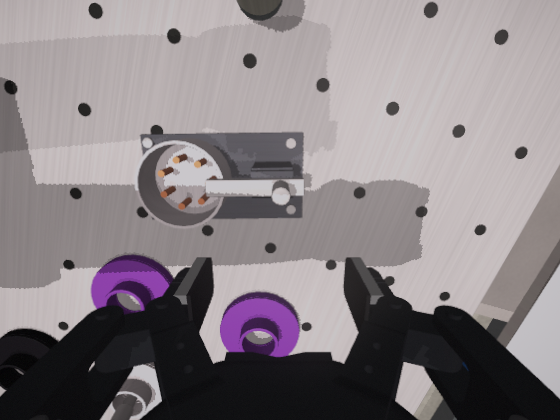

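Wrist view: post top is near (281,187) and the tin rim is centred near (180,183).

```bash
python3 - <<'E'
from h import *
c=camera("wrist")
t=plane(c,[(180,183)],.06)[0]; p=plane(c,[(281,187)],.11)[0]
print(t,p,np.hypot(*(p-t)[:2]),np.degrees(np.arctan2(*(p-t)[1::-1])))
print(plane(c,[(136,183),(224,183),(180,140),(180,226)],.06))
im=c["color"][:,:,::-1]
save(c,"w1c.png",(125,125,325,235),4)
E
```

```text
[0.49786467 0.18144226 0.06      ] [0.60173817 0.2195562  0.11      ] 0.11064527108709887 20.149424297616058
[[0.45126403 0.16735841 0.06      ]
 [0.54420558 0.19547588 0.06      ]
 [0.48876951 0.22674955 0.06      ]
 [0.50769869 0.13200009 0.06      ]]
```

View pics/w1c.png

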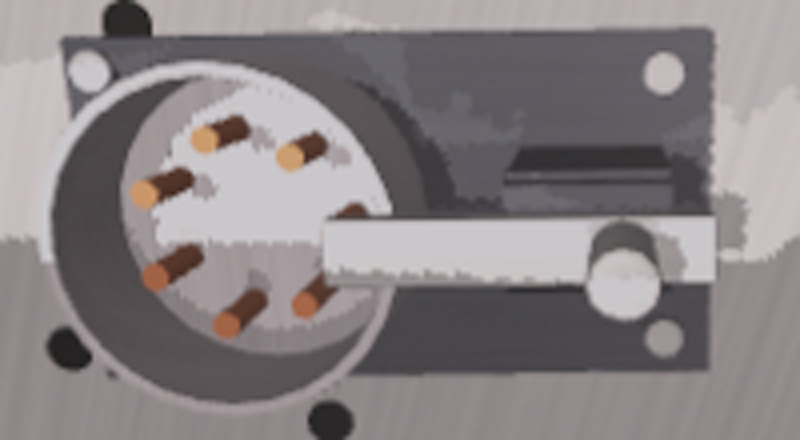

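Post top disc is at (280.8,196) and the rim centre at (180.2,184).

```bash
python3 - <<'E'
from h import *
c=camera("wrist")
t=plane(c,[(180.2,184)],.06)[0]; p=plane(c,[(280.8,196)],.11)[0]; b=plane(c,[(206.3,187),(303.7,187.5)],.072)
print(t,p,np.hypot(*(p-t)[:2]),np.degrees(np.arctan2(*(p-t)[1::-1])),b,np.degrees(np.arctan2(*(b[1]-b[0])[1::-1])))
u=(p-t)[:2]; u/=np.hypot(*u)
go([p[0],p[1],.0765],u)
E
```

```text
[0.49836905 0.1803561  0.06      ] [0.6041427  0.21123299 0.11      ] 0.11018823872445462 16.273306557321725 [[0.52879531 0.18876102 0.072     ]
 [0.62771863 0.2182068  0.072     ]] 16.57630854757666
shift [154.9   2.8  -9.7] turn 0.6 q6 91.5
```

```bash
python3 -m jog '20 1 -4 0;40 2 -8 0;65 2 -9 0;90 2 -9 0;115 2 -9 0;135 2 -9 0;150 2 -9 0;154 2 -9 0'
python3 -m jog '0 0 0 0;0 0 0 0;0 0 0 0;0 0 0 0;0 0 0 0;0 0 0 0;0 0 0 0;0 0 0 0' 0 50
python3 -c "
from h import *
R=Ro.from_euler('xyz',status.get_obs()['tcp_rot'],degrees=True).as_matrix();print(R.round(3))"
```

```text
time: 3.35
ee_pos: [0.6033, 0.21, 0.0764]
tcp_rot: [-87.1, 89.9, -160.2]
wrist_force: [0.6, -0.6, 0.5]
opening: 0.0683
time: 4.35
ee_pos: [0.604, 0.2102, 0.0782]
tcp_rot: [92.7, 89.9, 19.5]
wrist_force: [-1.1, -0.6, 5.7]
opening: 0.0166
[[ 0.001  0.957  0.29 ]
 [ 0.     0.29  -0.957]
 [-1.     0.001 -0.   ]]
```

```bash
python3 -m jog '0 4 0 0;0 9 0 0;0 15 0 0;0 21 0 0;0 26 0 0;0 31 0 0;0 34 0 0;0 34 0 0'
python3 -m jog '0 1 0 0;0 2 0 0;0 3 0 0;0 4 0 0;0 5 0 0;0 5 0 0;0 5 0 0;0 5 0 0'
```

```text
time: 5.35
ee_pos: [0.6358, 0.2203, 0.0782]
tcp_rot: [-150.7, 90.0, 136.1]
wrist_force: [-5.9, 0.4, 8.5]
opening: 0.0167
time: 6.35
ee_pos: [0.6402, 0.2217, 0.0782]
tcp_rot: [-131.7, 89.9, 155.1]
wrist_force: [-7.5, 0.7, 8.7]
opening: 0.0168
```

```bash
python3 -m jog '0 0.5 0 0;0 1 0 0;0 1.5 0 0;0 2 0 0;0 2.5 0 0;0 3 0 0;0 3 0 0;0 3 0 0'
```

```text
time: 7.35
ee_pos: [0.6405, 0.2218, 0.0781]
tcp_rot: [-96.6, 89.6, -169.7]
wrist_force: [-21.7, -5.3, 13.8]
opening: 0.0172
```

The bar moved only 0.3 mm over the last 3 mm commanded and the force rose to 22 N, so it is at its stop. I'll relax, release and rise.

```bash
python3 -m jog '0 -1 0 0;0 -2 0 0;0 -2 0 0;0 -2 0 0;0 -2 0 0;0 -2 0 0;0 -2 0 0;0 -2 0 0' 
python3 -m jog '0 0 0 0;0 0 0 0;0 0 0 0;0 0 0 0;-15 0 0 0;-50 0 0 0;-100 0 0 0;-150 0 0 0' 0.7
python3 - <<'E'
from h import *
print(status.get_obs()["ee_pos"]);go([.475,-.181,.23])
E
```

```text
time: 8.35
ee_pos: [0.6405, 0.2217, 0.0782]
tcp_rot: [-108.1, 89.9, 178.8]
wrist_force: [-12.2, -1.0, 9.1]
opening: 0.0166
time: 9.35
ee_pos: [0.6418, 0.2216, 0.23]
tcp_rot: [92.0, 89.9, 18.8]
wrist_force: [-0.3, -0.7, 0.3]
opening: 0.0594
[0.64175656 0.22157951 0.23004565]
shift [-3.000e-01 -2.762e+02  3.371e+02]
```

```bash
python3 -m jog '0 -30 37 0;0 -66 80 0;0 -104 127 0;0 -142 173 0;0 -180 220 0;0 -218 266 0;0 -250 305 0;0 -276 337 0'
python3 -m jog '0 0 0 0;0 0 0 0;0 0 0 0;0 0 0 0;0 0 0 0;0 0 0 0;0 0 0 0;0 0 0 0'
python3 - <<'E'
from h import *
o=status.get_obs();print(o["q"].round(1),o["ee_pos"])
c=camera("wrist");print(proj(c,[.475,-.181,.07]),proj(c,[.475,-.181,.044]))
save(c,"w2.png",(180,90,380,240),4)
c=camera("top");save(c,"t2.png",(160,140,260,250),5)
t=[.4967,.1792]
E
```

```text
time: 10.35
ee_pos: [0.4745, -0.1825, 0.2288]
tcp_rot: [49.2, 89.9, -24.0]
wrist_force: [0.5, -0.3, -0.2]
opening: 0.0596
time: 11.35
ee_pos: [0.4754, -0.1808, 0.2273]
tcp_rot: [-158.3, 90.0, 128.5]
wrist_force: [-0.1, -0.1, 0.2]
opening: 0.0597
[-20.8  -0.8   3.7  94.5   0.   52.3] [ 0.47541759 -0.18077314  0.22727745]
[[277.37160861 196.68979586]] [[277.4398833  191.16217132]]
```

View pics/w2.png

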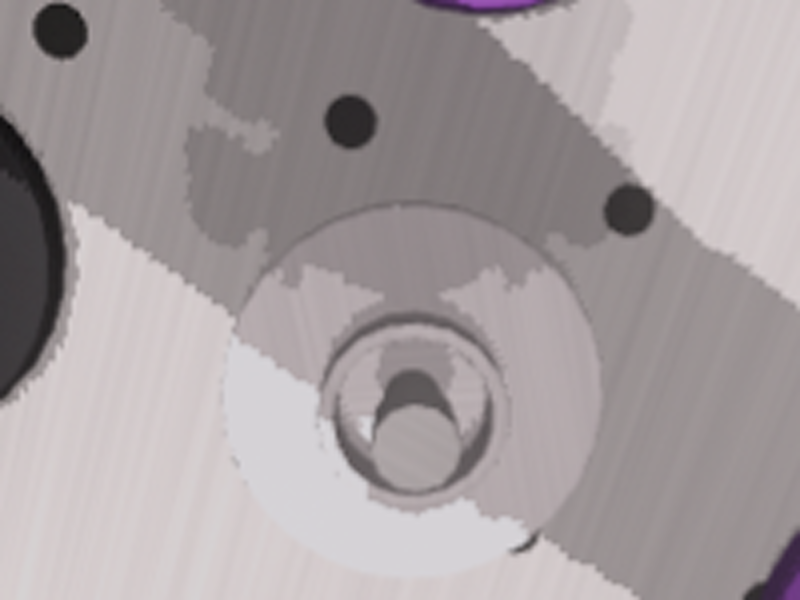

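View pics/t2.png

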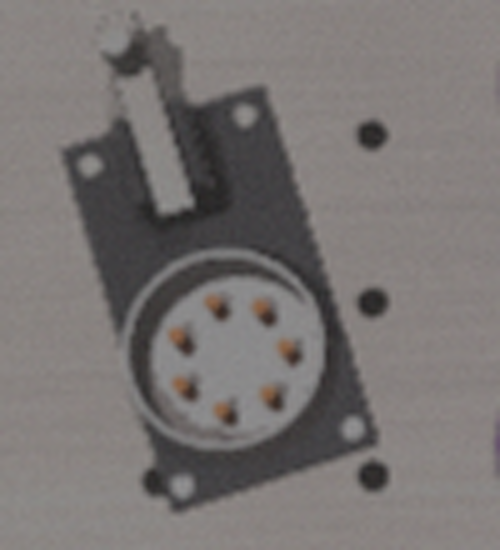

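The bar is fully out, with its tip well clear of the rim. The knob top is at wrist pixel (284.3,201.8) and the collar top at (283.5,193).

```bash
python3 - <<'E'
from h import *
c=camera("wrist")
k=plane(c,[(284.3,201.8)],.078)[0];l=plane(c,[(283.5,193)],.044)[0];print(k,l)
m=(k+l)/2; go([m[0],m[1],.0495])
c=camera("top"); print(plane(c,[(204.9,209.8)],.06))
E
```

```text
[ 0.48290337 -0.18224497  0.078     ] [ 0.48228492 -0.18108038  0.044     ]
shift [177.8   6.6   2.9] 
[[0.49303612 0.17448846 0.06      ]]
```

```bash
python3 -m jog '20 3 1 0;45 6 3 0;75 7 3 0;105 7 3 0;135 7 3 0;155 7 3 0;170 7 3 0;177 7 3 0'
python3 -m jog '0 0 0 0;0 0 0 0;0 0 0 0;0 0 0 0;0 0 0 0;0 0 0 0;0 0 0 0;0 0 0 0' 0 70
```

```text
time: 12.55
ee_pos: [0.4828, -0.1815, 0.0497]
tcp_rot: [-129.4, 90.0, 157.5]
wrist_force: [-0.4, -0.5, 0.2]
opening: 0.06
time: 13.55
ee_pos: [0.4833, -0.1818, 0.0511]
tcp_rot: [48.4, 89.9, -24.7]
wrist_force: [-3.5, -1.0, 6.3]
opening: 0.0218
```

```bash
python3 -m jog '-5 0 0 0;-15 0 0 0;-35 0 0 0;-60 0 0 0;-85 0 0 0;-110 0 0 0;-125 0 0 0;-125 0 0 0'
python3 - <<'E'
from h import *
o=status.get_obs();print(o["ee_pos"],o["wrist_force"]);c=camera("wrist");save(c,"w3.png",(140,180,420,390),2.8)
print(proj(c,[*o["ee_pos"][:2],o["ee_pos"][2]-.031]),proj(c,[*o["ee_pos"][:2],o["ee_pos"][2]-.007]))
E
```

```text
time: 14.55
ee_pos: [0.4834, -0.1818, 0.1762]
tcp_rot: [52.6, 89.9, -20.5]
wrist_force: [-0.4, 0.4, -4.7]
opening: 0.0221
[ 0.48342409 -0.1817714   0.17615459] [-0.39113014  0.44342891 -4.66402377]
[[277.40135112 244.15286146]] [[277.33158719 261.08254687]]
```

View pics/w3.png

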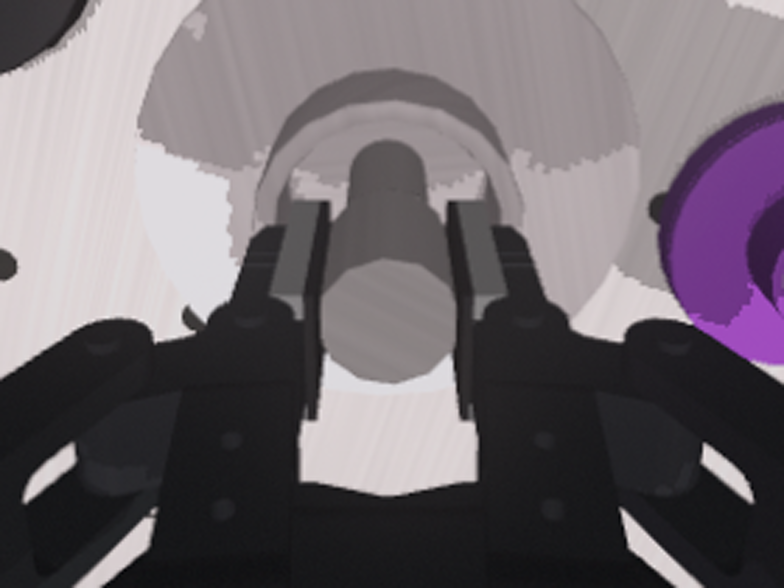

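```bash
python3 - <<'E'
from h import *
o=status.get_obs();c=camera("wrist")
k=plane(c,[(278.6,294.3)],o["ee_pos"][2]+.027)[0];print(k,o["ee_pos"]);go(k,o=o)
go([.4975,.1796,.176]); R=Ro.from_euler("xyz",o["tcp_rot"],degrees=True).as_matrix();print(R.round(3))
E
```

```text
[ 0.48358318 -0.18109533  0.202042  ] [ 0.48305919 -0.18162641  0.175042  ]
shift [-27.    0.7  -0.4] 
shift [  -1.4  118.7 -341.4] 
[[-0.     0.957  0.29 ]
 [ 0.     0.29  -0.957]
 [-1.    -0.    -0.   ]]
```

```bash
python3 -m jog '0 6 -17 0;0 18 -52 0;0 34 -98 0;0 51 -147 0;0 68 -196 0;0 85 -245 0;0 101 -290 0;0 111 -320 0'
python3 -m jog '0 5 -14 0;0 8 -21 0;0 8 -21 0;0 8 -21 0;5 8 -21 0;15 8 -21 0;25 8 -21 0;30 8 -21 0'
python3 - <<'E'
from h import *
o=status.get_obs();print(o["ee_pos"],o["q"].round(1),o["wrist_force"]);go([.4975,.1796,.12])
E
```

```text
time: 15.65
ee_pos: [0.4955, 0.1595, 0.1744]
tcp_rot: [-105.8, 89.9, -178.8]
wrist_force: [0.1, -0.3, -4.5]
opening: 0.0217
time: 16.65
ee_pos: [0.4978, 0.179, 0.1441]
tcp_rot: [-85.7, 89.9, -158.9]
wrist_force: [-0.2, -0.6, -4.0]
opening: 0.0221
[0.49777634 0.17901511 0.14410265] [19.8  1.3 -3.4 85.4 -0.  93. ] [-0.22012173 -0.60078477 -4.01803008]
shift [24.1 -0.1 -0.6]
```

```bash
python3 -m jog '5 0 0 0;11 0 0 0;17 0 0 0;22 0 0 0;26 0 0 0;29 0 0 0;31 0 0 0;32 0 0 0'
python3 -m jog '0.5 0 0 0;1 0 0 0;1.5 0 0 0;2 0 0 0;2.5 0 0 0;3 0 0 0;3.5 0 0 0;4 0 0 0'
```

```text
time: 17.65
ee_pos: [0.4981, 0.1792, 0.1132]
tcp_rot: [-164.8, 90.0, 122.0]
wrist_force: [0.3, -0.0, -4.0]
opening: 0.022
time: 18.65
ee_pos: [0.4981, 0.1792, 0.1092]
tcp_rot: [-59.8, 90.0, -133.0]
wrist_force: [-0.5, -0.0, -4.3]
opening: 0.0221
```

```bash
python3 -m jog '1 0 0 0;2 0 0 0;3 0 0 0;4 0 0 0;5 0 0 0;6 0 0 0;7 0 0 0;7 0 0 0'
python3 -m jog '0.5 0 0 0;1 0 0 0;1.5 0 0 0;2 0 0 0;2.5 0 0 0;3 0 0 0;3.5 0 0 0;3.5 0 0 0'
```

```text
time: 19.65
ee_pos: [0.4981, 0.1792, 0.1022]
tcp_rot: [-103.6, 90.0, -176.8]
wrist_force: [-0.5, -0.4, -4.5]
opening: 0.0221
time: 20.65
ee_pos: [0.4981, 0.1792, 0.0993]
tcp_rot: [99.4, 90.0, 26.2]
wrist_force: [-4.4, -1.1, 3.0]
opening: 0.022
```

Contact is at z = 0.0993, the height expected for a fully seated lid, and the support force is reversed. Opening.

```bash
python3 -m jog '-0.4 0 0 0;-0.4 0 0 0;-0.4 0 0 0;-0.4 0 0 0;-0.4 0 0 0;-0.4 0 0 0;-0.4 0 0 0;-0.4 0 0 0' 1 70
python3 -m jog '-10 0 0 0;-40 0 0 0;-70 0 0 -8;-90 0 0 -17;-90 0 0 -26;-90 0 0 -35;-90 0 0 -45;-90 0 0 -45'
python3 - <<'E'
from h import *
o=status.get_obs();print(o["ee_pos"],o["q"].round(1),o["opening"]);go([.4981,.1792,.068])
c=camera("wrist");save(c,"w4.png",(140,90,420,300),2.8);print(proj(c,[[.4981,.1792,.126],[.4981,.1792,.092]]))
E
```

```text
time: 21.65
ee_pos: [0.4981, 0.1792, 0.0992]
tcp_rot: [-131.2, 90.0, 155.6]
wrist_force: [-0.9, -0.6, -0.4]
opening: 0.0853
time: 22.65
ee_pos: [0.4982, 0.1793, 0.1899]
tcp_rot: [49.9, 90.0, 21.7]
wrist_force: [0.5, -0.5, -0.9]
opening: 0.0856
[0.49823027 0.179275   0.18986246] [19.8  1.5  1.8 90.3  0.  48. ] 0.08555689324913235
shift [ 1.219e+02 -2.000e-01 -1.000e-01] 
[[277.25435678 226.13799002]
 [277.38642763 212.75387431]]
```

View pics/w4.png

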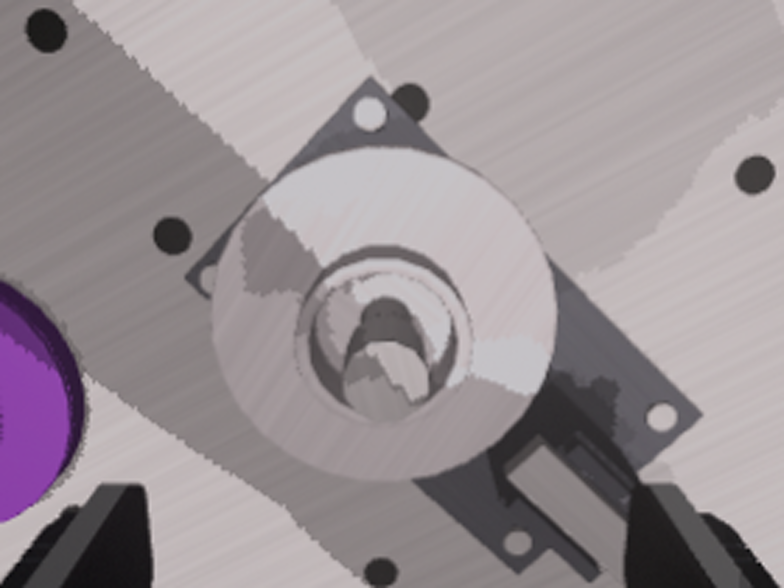

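Knob and collar appear within 1 px of the predicted seated position: level, concentric, bar clear. Descending to the collar.

```bash
python3 -m jog '10 0 0 0;25 0 0 0;45 0 0 0;65 0 0 0;85 0 0 0;102 0 0 0;116 0 0 0;122 0 0 0'
python3 -m jog '1 0 0 0;1.5 0 0 0;1.5 0 0 0;1.5 0 0 0;1.5 0 0 0;1.5 0 0 0;1.5 0 0 0;1.5 0 0 0'
python3 -m jog '0 0 0 0;0 0 0 0;0 0 0 0;0 0 0 0;0 0 0 0;0 0 0 0;0 0 0 0;0 0 0 0' 0.55 60
```

```text
time: 23.7
ee_pos: [0.4978, 0.1791, 0.0661]
tcp_rot: [-130.6, 89.9, -158.8]
wrist_force: [-0.2, -0.1, 0.7]
opening: 0.0855
time: 24.7
ee_pos: [0.4981, 0.1792, 0.0657]
tcp_rot: [-149.7, 90.0, -177.8]
wrist_force: [-0.4, -1.0, -0.9]
opening: 0.0855
time: 25.7
ee_pos: [0.4984, 0.1793, 0.0661]
tcp_rot: [45.0, 90.0, 16.8]
wrist_force: [0.2, -0.2, 6.1]
opening: 0.0534
```

```bash
python3 -m jog '0 0 0 0;0 0 0 0;0 0 0 0;-0.5 0 0 0;-1 0 0 0;-2 0 0 0;-3 0 0 0;-4 0 0 0' 0 60
python3 -m jog '-3 0 0 0;-7 0 0 0;-12 0 0 0;-17 0 0 0;-22 0 0 0;-27 0 0 0;-31 0 0 0;-33 0 0 0'
python3 -m jog '-8 0 0 0;-20 0 0 0;-35 0 0 0;-55 0 0 0;-75 0 0 0;-90 0 0 0;-100 0 0 0;-103 0 0 0'
```

```text
time: 26.7
ee_pos: [0.498, 0.1792, 0.0696]
tcp_rot: [-132.3, 90.0, -160.5]
wrist_force: [1.0, -0.9, -2.3]
opening: 0.0532
time: 27.7
ee_pos: [0.4982, 0.1793, 0.103]
tcp_rot: [43.8, 90.0, 15.6]
wrist_force: [-0.0, 0.1, -2.7]
opening: 0.0536
time: 28.7
ee_pos: [0.4983, 0.1793, 0.2062]
tcp_rot: [48.5, 90.0, 20.4]
wrist_force: [0.8, -0.2, -2.1]
opening: 0.0536
```

```bash
python3 - <<'E'
from h import *
o=status.get_obs();print(o["ee_pos"],o["wrist_force"],o["opening"])
s=camera("scene");t=camera("top")
a=cv2.resize(s["color"][110:290,270:400,::-1],None,fx=3,fy=3,interpolation=2)
b=cv2.resize(t["color"][130:265,140:240,::-1],None,fx=4,fy=4,interpolation=2)
cv2.imwrite("pics/end.png",np.hstack([a,b])[:540] if a.shape[0]==b.shape[0] else a)
print(proj(s,[[.4975,.1795,.126],[.4975,.1795,.06]]))
E
```

```text
[0.49830926 0.17928698 0.20623428] [ 0.84908083 -0.20569489 -2.05941104] 0.05359009525005276
[[339.91904187 207.98384022]
 [338.48856544 227.29451695]]
```

View pics/end.png

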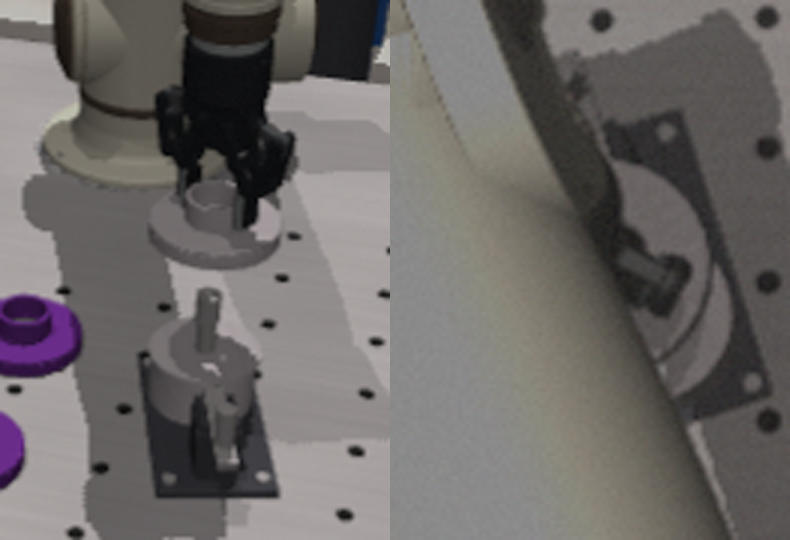

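The outer lid is held level about 65 mm above the knob top. The knob top shows at (339.3,207.7) against (339.9,208.0) predicted for a seated lid, and the bar is still out. Handing in.

```bash
python3 -c "
from workcell import bot;print(bot.job_done())"
```

```text
the job is handed in; nothing more can be done
None
```

The job is done and handed in at about 29 s of robot time, well inside the 72 s limit; no verdict was reported.

- **Stop bar:** I pulled it by its post to its stop. Over the last 3 mm commanded it moved only 0.3 mm and the force rose to about 22 N. It stayed out in the last picture.
- **Nested pair:** I gripped it by the inner knob and lowered it onto the tin. It made contact with the tool at z = 99.3 mm, against about 99 mm expected for a fully seated lid.
- **Outer lid:** I took it by the collar and lifted it off alone, raising it 140 mm. The measured load was about 2.1 to 2.7 N, which fits that lid by itself.

**Last checks:**
- In the scene view the inner knob's top was within 1 pixel of where a seated lid should put it.
- The outer lid looked level, with its skirt about 65 mm above the knob.
- I did not disturb the look-alikes, and the arm kept clear of the bystanders, though I did not re-measure those at the end.

**Disagreements:** The top camera placed things 4 to 10 mm away from the wrist camera. I used the wrist camera and contact positions instead, and the fit bore them out. The finger opening also read 1 to 3 mm under the known diameters on every grasp.

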